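Set the jeweller's lever fixture onto a blank from the closing side

ROBOT

A 7-joint arm with a two-finger parallel gripper is mounted at the origin on the work surface. World frame = base frame: x ahead of the robot, y to its left, z up, the work surface at z = 0. Lengths are in m, angles in degrees, forces in N, time in s.
With the tool pointing down it reaches from about 0.425 to 0.875 m from the base axis. Payload 4.7 kg.
Tool frame: the origin (TCP) lies on the centre line of the jaws, within the pads' length; the fingertips stand 22 mm ahead of it and the grasp point (between the pads) lies 3 mm ahead of it; z points along the fingers, y is the line along which they close (so a half turn about z gives the same grasp; the last joint's range is limited). The gripper opens to 87 mm and grips with 3 to 60 N. Pads are 19 mm wide; open, the fingers measure 117 mm over their backs; the gripper's body (75 mm by 190 mm) begins 51 mm behind the grasp point.
Start: joints at [-72.989, 18.392, -4.016, 83.108, 1.295, 78.541, -3.26], TCP at [0.181, 0.624, 0.245] pointing down, gripper open.
Joint ranges: [-163.93, 163.93], [-17.29, 119.83], [-79.2, 71.16], [3.27, 140.29], [-89.18, 269.18], [5.43, 117.66], [-154.24, 154.24]. Speed limits (degrees/s): [147.25, 147.25, 180, 180, 180, 180, 180].

INTERFACE

Orientations are given as [roll, pitch, yaw] about the fixed x, y, z axes, in that order (R = Rz(yaw) Ry(pitch) Rx(roll)).
In Python, from bench import arm gives the robot as it stands. The module is installed in compiled form; this text tells all that it offers.
- The arm moves only by the tool arm_command, never from a script. Its argument "targets" is a list of rows, each a list of 2 entries, a list of its own where there are three numbers: the shift along the world's x, y, z in m, then the turn, a rotation vector about the world's x, y, z in units of 8 degrees (1.0 is 8 degrees). In form: [[[x, y, z], [wx, wy, wz]], ...]. A call has 1 to 12 rows; each row is the pose to reach, as a shift and turn from the pose commanded when the call began; what a row does not reach only later rows make up. A row lasts 1/10 s, in which the tool goes at most 50 mm and 8.59 degrees, less where a joint would pass 70% of its speed; a pose out of reach is approached as far as the arm can. A call with a gripper value outside its range is refused whole. "hand" is the finger opening in m, from 0 to 0.087, set as the call begins (left out, the last holds). The fingers move at their own pace and stop on an object; "force" is the grip in N (left out, the last holds). Time passes only in rows, so rows that repeat a pose let the fingers close. It gives the time, the measured TCP pose, the force, the opening and the grip force at its end, in the units of the state.
- arm.get_obs(): the state, without advancing time (a new reading comes with each control period).
- arm.capture(name): name is "scene" or "top"; returns a dict with "pixels" (384x512x3 uint8, red, green, blue), "fx", "fy", "cx", "cy" (pixels), "D" ([k1, k2, p1, p2, k3] as OpenCV has them; the pictures are not rectified), "xyz" and "attitude" of the camera in the world. Camera axes: x right, y down, z forward; pixel columns grow to the right and rows downward; lengths in m; the calibration is good to about 2 mm. A picture is of the moment at which its call begins. There is no depth.
- arm.sign_off(): hands the job in; it is judged then, once.
The state is a dict: "time_s": time; "joints": joint angles; "dq": joint speeds; "tau": joint torques, N m; "tcp_pos": TCP position; "tcp_rot": TCP orientation; "wrist_force": force on the tool from outside, world axes, zero at the start; "moment": the same for the moment, N m; "gripper_width": finger opening in m; "gripper_force": force on a finger pad.
Only numpy, scipy, OpenCV 4.12 (cv2) and the standard library are available. Lean on these libraries where they do the work, as an engineer would, in place of code of your own. Each camera call takes 0.05 s, during which the arm holds its last target. There are 200 camera calls.

TASK

Working the fixture only by the wooden grip of its lever, draw the slide right back onto its rear stop, then close it again until the brass blank is held lightly but positively between the nose and the anvil, pinched with about 8 N and at no time with more than about 15 N. Finish on the closing movement, so that the play between the lever's tip and the fork is still taken up in the closing direction when you let go and move clear. Do not touch the slide or the blank with the gripper, and leave the other things on the bench alone.

Things in the scene. Friction and masses are not known exactly. Their poses are not given: they have to be found in the camera images.
- fixture: Bench fixture fixed to the bench: grey plate 150 (its x) x 300 (its y) x 18 mm. Origin: centre of its underside, z up. A steel slide runs along its y on the middle line, the anvil stands at the +y end, and a lever's long arm overhangs the plate on the -x side. Nothing on it is higher than 70 mm but the wooden grip (105 mm).
- slide (a joint): Slide position along the fixture's +y (m); grows as the nose closes on the anvil. Rear stop -0.014, front stop 0.030; starts at 0 to 0.003. A steel block 50 x 70 mm; it rubs with about 8 N and stays where it is left, even under a pinch of up to about 10 N.
- fork (a point): Middle of the fork on the slide's top: two upright cheeks 18 mm apart along y that embrace the tip of the lever's tail. At fixture (0, -55 mm + slide value), 56 mm above the bench; axes as the fixture's.
- nose (a point): Middle of the flat end face of the slide's nose (20 mm wide, 14 mm tall, facing +y), 41.5 mm above the bench, at fixture (0, 0 mm + slide value).
- lever (a joint): Lever angle a (rad), counter-clockwise from above, range -0.50 to 0.75. Pivot: upright axis at fixture (-45, -55) mm. At 0 the arm points to the fixture's -x, the tail to +x. Growing = closing: the grip swings to -y, the tail pushes the slide to +y. Swinging takes about 1 N at the grip in the play, about 5 N when the slide moves too; each newton of pinch adds about 0.47 N.
- tip (a point): Axis of the round tip (10 mm diameter) of the lever's tail, at fixture (-45 + 42 cos a, -55 + 42 sin a) mm. It has 4 mm of play either way in the fork. Closing play is taken up when it lies 4 mm to the +y side of the fork's middle, on the +y cheek. After a reversal the lever swings about 0.2 rad (17 mm at the grip) before the slide follows.
- grip (a point): Middle of the lever's upright wooden grip: a cylinder of 14 mm diameter, 60 to 105 mm above the bench, that spins freely, 90 mm from the pivot: at fixture (-45 - 90 cos a, -55 - 90 sin a) mm. This point is 85 mm above the bench. The lever arm, 12 mm wide, lies under the grip with its top at 60 mm.
- blank: Loose brass disc, 24 mm diameter, 12 mm tall, flat on a steel ledge 34 mm above the bench between nose and anvil. Origin: centre of its underside. It lies 1 to 4 mm short of the anvil and slides easily up to it. The anvil's face (22 mm wide) is set differently each time, at fixture y = 32 to 46 mm, so the pinch comes at a slide value of 0.008 to 0.022: find it by feel.
- ore: Bystander: dark lump of ore, about 75 x 55 x 65 mm. Origin: centre of its underside.
- tin: Bystander: small jar with a cap, 56 mm diameter, 55 mm tall. Origin: centre of its underside.
- burin: Bystander: hand tool 140 mm long with a handle, lying flat.

How it is judged:
By the outcome, as a careful person would: the job done as asked, in the order asked, and still so for the second after the job is handed in, with the robot touching nothing.
It also fails if it takes over 61 s, if anything falls off the work surface, if the arm or the gripper's body presses on something with over 40 N, if the wrist force passes 120 N, or if a joint passes its speed limit or range.

## Working session

There is one attempt and no reset: what is moved stays moved. The work goes in short steps, Python scripts to look and compute and a tool call to move; the robot and the scene stay as the last step left them, time stands still between calls to the robot, and variables do not carry over. Pictures are saved under pics/ and viewed, at most 10 in all, crops included, and the job is handed in when it is done.

Besides the shell and the picture viewer there is one more tool, called as name(argument=value, ...) on one line, values as JSON. arm_command: Moves the arm, as the interface text tells. Its arguments: {"type":"object","properties":{"targets":{"type":"array"},"hand":{"type":"number"},"force":{"type":"number"}},"required":["targets"]}

```bash
mkdir -p pics; cat > h.py <<'E'
import numpy as np, cv2
from scipy.spatial.transform import Rotation as R
from bench import arm
def cam(n):
    c=arm.capture(n); c['K']=np.array([[c['fx'],0,c['cx']],[0,c['fy'],c['cy']],[0,0,1.]]); c['D']=np.array(c['D'],float)
    a=np.array(c['attitude'],float); c['R']=R.from_euler('xyz',a,degrees=True).as_matrix() if a.shape==(3,) else (a if a.shape==(3,3) else R.from_quat(a).as_matrix())
    c['t']=np.array(c['xyz'],float); return c
def ray(c,uv):
    p=cv2.undistortPoints(np.array([[uv]],float),c['K'],c['D'])[0,0]; return c['R']@np.array([p[0],p[1],1])
def onz(c,uv,z):
    d=ray(c,uv); return c['t']+d*(z-c['t'][2])/d[2]
def proj(c,P):
    T=c['R'].T; return cv2.projectPoints(np.array(P,float).reshape(-1,1,3),cv2.Rodrigues(T)[0],-T@c['t'],c['K'],c['D'])[0][:,0]
E
python3 - <<'E'
from h import *
for n in('scene','top'):
    c=cam(n); cv2.imwrite(f'pics/{n}0.png',cv2.cvtColor(c['pixels'],cv2.COLOR_RGB2BGR)); print(n,c['xyz'],c['attitude'],c['fx'],c['D'])
print(arm.get_obs())
E
```

```text
scene [1.1205333  0.77498298 0.79017978] [-128.06514311   -0.26065281  145.10122328] 372.6745425739228 [-0.05691301  0.          0.          0.          0.        ]
top [0.48817417 0.04133486 1.28920084] [-176.22014548   -1.14253558  -90.60537656] 457.8616455024617 [0.04718533 0.         0.         0.         0.        ]
{'time_s': 0.1, 'joints': array([-72.98850369,  18.43453251,  -4.01648469,  83.16862281,
         1.29524341,  78.5403494 ,  -3.26044552]), 'dq': array([ 0.07756643, -0.05368514,  0.01245677, -0.08673117,  0.00981893,
        0.07205663, -0.0843364 ]), 'tau': array([-6.05220011e-04, -4.92573845e+01, -4.06088233e-01, -3.13402963e+01,
       -6.41906122e-02,  3.93961603e-02,  5.44199122e-05]), 'tcp_pos': array([0.18129232, 0.62372659, 0.24356792]), 'tcp_rot': array([-1.79901745e+02,  5.41123766e-03,  1.63798626e+02]), 'wrist_force': array([ 0.49408052, -0.39604375,  0.54290078]), 'moment': array([-0.06685704,  0.0121528 ,  0.01754967]), 'gripper_force': 0.0, 'gripper_width': 0.08671409089064784}
```

View pics/scene0.png

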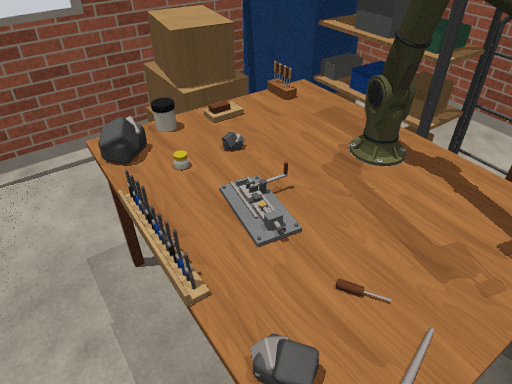

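View pics/top0.png

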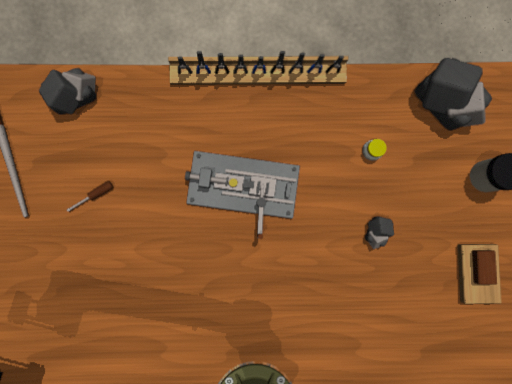

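Fixture in the top view is at about (243,185), anvil to the left (world +y), grip at about (260,235) toward the robot. The scene view shows the grip as a dark post at (286,168). I'll measure the plate from its outline and the grip from both views.

```bash
python3 - <<'E'
from h import *
c=cam('top'); im=c['pixels']; hsv=cv2.cvtColor(im,cv2.COLOR_RGB2HSV)
m=np.zeros(im.shape[:2],np.uint8); m[140:250,175:310]=(hsv[140:250,175:310,1]<70)*255
m2=cv2.morphologyEx(m,cv2.MORPH_CLOSE,np.ones((7,7)))
m2=cv2.morphologyEx(m2,cv2.MORPH_OPEN,np.ones((21,21)))
k=max(cv2.findContours(m2,0,1)[0],key=cv2.contourArea); r=cv2.minAreaRect(k); b=cv2.boxPoints(r)
print(r); P=np.array([onz(c,p,.018) for p in b]);print(P.round(4), [np.linalg.norm(P[i]-P[i-1]).round(4) for i in range(4)],P.mean(0))
a=cv2.cvtColor(im,cv2.COLOR_RGB2BGR)[140:250,175:315]; cv2.imwrite('pics/t1.png',cv2.resize(a,None,fx=5,fy=5,interpolation=cv2.INTER_CUBIC))
s=cam('scene'); a=cv2.cvtColor(s['pixels'],cv2.COLOR_RGB2BGR)[150:250,210:310]; cv2.imwrite('pics/s1.png',cv2.resize(a,None,fx=6,fy=6,interpolation=cv2.INTER_CUBIC))
E
```

```text
((242.05776977539062, 184.4562530517578), (108.5242691040039, 54.176734924316406), 7.853313446044922)
[[ 0.5487  0.1875  0.018 ]
 [ 0.6985  0.1666  0.018 ]
 [ 0.6544 -0.1335  0.018 ]
 [ 0.5046 -0.1102  0.018 ]] [np.float64(0.301), np.float64(0.1512), np.float64(0.3033), np.float64(0.1516)] [0.60156452 0.02757413 0.018     ]
```

View pics/t1.png

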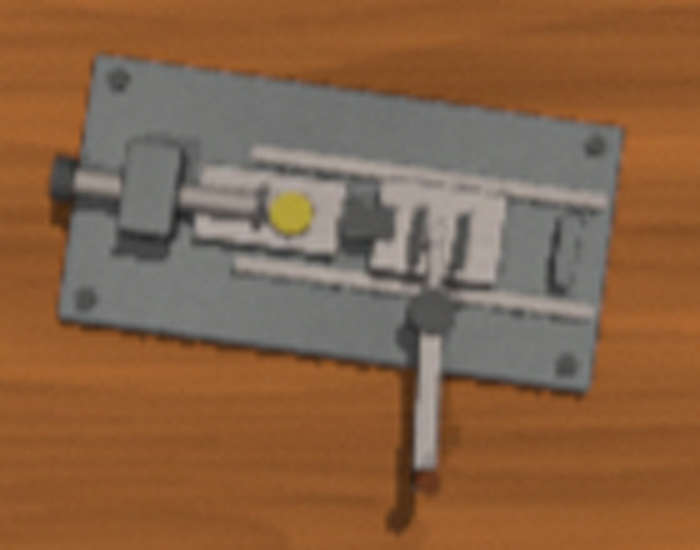

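View pics/s1.png

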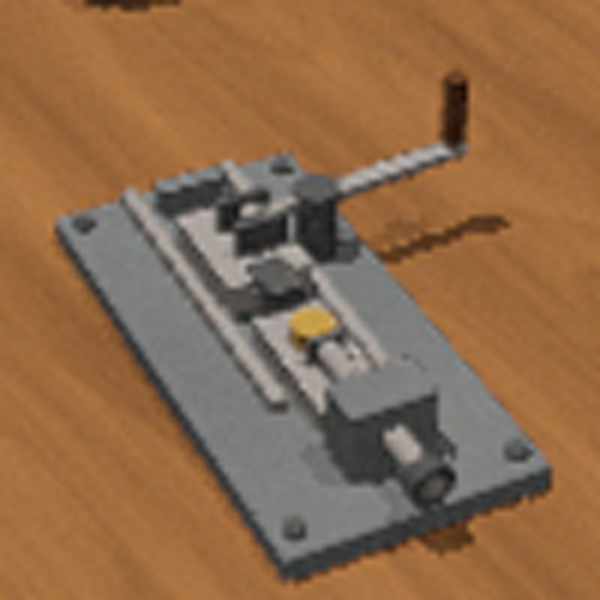

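The crops show the plate outline clean. The grip is at about (260.4,236.4) in the top view. In the scene view its top is at (286,163) and its base at (285.8,173.3).

```bash
cat >> h.py <<'E'
C=np.array([.6015,.0275]); YAW=np.radians(-8.3)
def f2w(x,y): c,s=np.cos(YAW),np.sin(YAW); return C+np.array([c*x-s*y,s*x+c*y])
def gripw(a): return f2w(-.045-.09*np.cos(a),-.055-.09*np.sin(a))
E
python3 - <<'E'
from h import *
c=cam('top');s=cam('scene')
print(onz(c,(260.4,236.4),.105),onz(s,(286,163),.105),onz(s,(285.8,173.3),.06), 'pivot',onz(c,(175+432/5,140+312/5),.066),f2w(-.045,-.055),'blank',onz(c,(175+291/5,140+213/5),.046))
for a in (-.44,-.2,0,.1,.2,.3,.5,.67): 
    g=gripw(a);print(a,g.round(4),proj(c,[*g,.105]).round(1),proj(s,[*g,.105]).round(1),proj(s,[*g,.06]).round(1))
o=arm.get_obs();print(o['tcp_pos'],o['wrist_force'])
E
```

```text
[ 0.45878055 -0.01718689  0.105     ] [ 0.46233238 -0.0116243   0.105     ] [ 0.45818721 -0.01453149  0.06      ] pivot [ 0.54839525 -0.02294191  0.066     ] [ 0.54903175 -0.02042789] blank [0.60412159 0.05222139 0.046     ]
-0.44 [0.474  0.0293] [[242.3 230.7]] [[291. 170.]] [[290.2 181.3]]
-0.2 [0.4643 0.01  ] [[249.8 234.4]] [[289.6 166.3]] [[288.9 177.4]]
0 [ 0.46   -0.0074] [[256.6 236. ]] [[287.4 163.4]] [[286.7 174.5]]
0.1 [ 0.4591 -0.0164] [[260.1 236.3]] [[285.9 162. ]] [[285.2 173.1]]
0.2 [ 0.4592 -0.0254] [[263.6 236.2]] [[284.2 160.8]] [[283.6 171.9]]
0.3 [ 0.4601 -0.0343] [[267.  235.8]] [[282.3 159.7]] [[281.8 170.7]]
0.5 [ 0.4646 -0.0517] [[273.7 234. ]] [[278.1 157.7]] [[277.6 168.7]]
0.67 [ 0.4712 -0.0655] [[279.1 231.4]] [[274.1 156.5]] [[273.7 167.5]]
[0.18136184 0.62405125 0.24422183] [ 0.65945251 -0.24308621  0.63582394]
```

arm_command(targets=[[[0.02,-0.035,0],[0,0,0.2]],[[0.045,-0.07,0],[0,0,0.4]],[[0.07,-0.105,0],[0,0,0.6]],[[0.095,-0.14,0],[0,0,0.8]],[[0.12,-0.175,0],[0,0,1.0]],[[0.145,-0.21,0],[0,0,1.2]],[[0.165,-0.25,0],[0,0,1.4]],[[0.185,-0.29,0],[0,0,1.6]],[[0.2,-0.33,0],[0,0,1.6]],[[0.215,-0.37,0],[0,0,1.6]],[[0.23,-0.41,0],[0,0,1.6]],[[0.24,-0.45,0],[0,0,1.6]]], hand=0.06)

```text
time_s: 1.5
tcp_pos: [0.4221, 0.1723, 0.2448]
tcp_rot: [180.0, 0.0, 176.6]
wrist_force: [0.7, 0.2, 0.0]
gripper_width: 0.0601
gripper_force: 0.0
```

arm_command(targets=[[[0.01,-0.04,0],[0,0,0]],[[0.02,-0.08,0],[0,0,0]],[[0.03,-0.12,0],[0,0,0]],[[0.035,-0.155,0],[0,0,0]],[[0.038,-0.18,0],[0,0,0]],[[0.038,-0.19,0],[0,0,0]],[[0.038,-0.19,0],[0,0,0]],[[0.038,-0.19,0],[0,0,0]]])

```text
time_s: 2.3
tcp_pos: [0.4593, -0.0143, 0.2446]
tcp_rot: [180.0, -0.0, 176.7]
wrist_force: [-0.0, 0.9, -0.3]
gripper_width: 0.0599
gripper_force: 0.0
```

arm_command(targets=[[[0,-0.001,-0.03],[0,0,0]],[[0,-0.001,-0.065],[0,0,0]],[[0,-0.001,-0.1],[0,0,0]],[[0,-0.001,-0.125],[0,0,0]],[[0,-0.001,-0.145],[0,0,0]],[[0,-0.001,-0.153],[0,0,0]],[[0,-0.001,-0.153],[0,0,0]],[[0,-0.001,-0.153],[0,0,0]]])

```text
time_s: 3.1
tcp_pos: [0.46, -0.016, 0.0923]
tcp_rot: [180.0, 0.1, 176.7]
wrist_force: [-0.2, 0.6, 0.9]
gripper_width: 0.06
gripper_force: 0.0
```

```bash
python3 - <<'E'
from h import *
s=cam('scene'); a=cv2.cvtColor(s['pixels'],cv2.COLOR_RGB2BGR)[120:240,210:330]; cv2.imwrite('pics/s2.png',cv2.resize(a,None,fx=5,fy=5,interpolation=cv2.INTER_CUBIC)); o=arm.get_obs(); print(o['tcp_pos'],o['tcp_rot'],o['wrist_force'])
E
```

```text
[ 0.46032248 -0.01621829  0.09264901] [1.79963597e+02 1.04537568e-01 1.76649987e+02] [-0.09702172 -0.32933172  0.52480109]
```

View pics/s2.png

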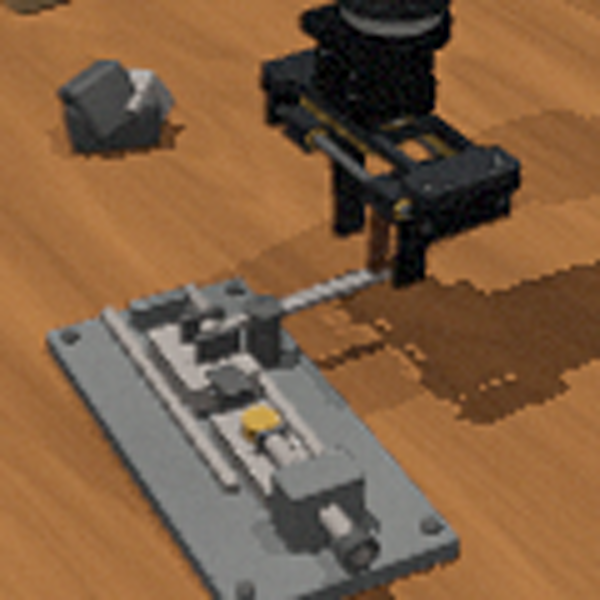

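The grip at (378,245) stands between the two fingers at (348,205) and (408,250). I'll close on it.

arm_command(targets=[[[0,0,0],[0,0,0]],[[0,0,0],[0,0,0]],[[0,0,0],[0,0,0]],[[0,0,0],[0,0,0]],[[0,0,0],[0,0,0]],[[0,0,0],[0,0,0]],[[0,0,0],[0,0,0]],[[0,0,0],[0,0,0]]], hand=0.005, force=20)

```text
time_s: 3.95
tcp_pos: [0.4593, -0.0168, 0.0916]
tcp_rot: [180.0, -0.0, 176.6]
wrist_force: [0.1, 0.5, 0.8]
gripper_width: 0.0134
gripper_force: 20.0
```

```bash
python3 - <<'E'
from h import *
g0=gripw(.096)
for a in np.round(np.arange(.70,-.5,-.05),3):
    g=gripw(a)-g0; print(a,g.round(4),round((a-.096)*7.162,2))
E
```

```text
0.7 [ 0.0134 -0.0518] 4.33
0.65 [ 0.0111 -0.0479] 3.97
0.6 [ 0.0091 -0.044 ] 3.61
0.55 [ 0.0072 -0.0399] 3.25
0.5 [ 0.0055 -0.0357] 2.89
0.45 [ 0.0041 -0.0314] 2.54
0.4 [ 0.0028 -0.0271] 2.18
0.35 [ 0.0018 -0.0227] 1.82
0.3 [ 0.001  -0.0183] 1.46
0.25 [ 0.0004 -0.0138] 1.1
0.2 [ 0.     -0.0094] 0.74
0.15 [-0.0001 -0.0049] 0.39
0.1 [-0.     -0.0004] 0.03
0.05 [0.0003 0.0041] -0.33
-0.0 [0.0008 0.0086] -0.69
-0.05 [0.0016 0.013 ] -1.05
-0.1 [0.0026 0.0174] -1.4
-0.15 [0.0038 0.0218] -1.76
-0.2 [0.0052 0.026 ] -2.12
-0.25 [0.0068 0.0302] -2.48
-0.3 [0.0087 0.0343] -2.84
-0.35 [0.0107 0.0383] -3.19
-0.4 [0.0129 0.0423] -3.55
-0.45 [0.0154 0.046 ] -3.91
```

arm_command(targets=[[[0.0003,0.0041,0],[0,0,-0.33]],[[0.0008,0.0086,0],[0,0,-0.69]],[[0.0012,0.0108,0],[0,0,-0.87]],[[0.0016,0.013,0],[0,0,-1.05]],[[0.0021,0.0152,0],[0,0,-1.22]],[[0.0026,0.0174,0],[0,0,-1.4]],[[0.0032,0.0196,0],[0,0,-1.58]],[[0.0038,0.0218,0],[0,0,-1.76]],[[0.0045,0.0239,0],[0,0,-1.94]],[[0.0052,0.026,0],[0,0,-2.12]],[[0.0052,0.026,0],[0,0,-2.12]],[[0.0052,0.026,0],[0,0,-2.12]]])

```text
time_s: 5.15
tcp_pos: [0.4643, 0.008, 0.0915]
tcp_rot: [-179.9, -0.0, 159.6]
wrist_force: [-1.0, -5.1, 1.2]
gripper_width: 0.0133
gripper_force: 20.0
```

arm_command(targets=[[[0.0008,0.0021,0],[0,0,-0.18]],[[0.0016,0.0042,0],[0,0,-0.36]],[[0.0025,0.0062,0],[0,0,-0.54]],[[0.0035,0.0083,0],[0,0,-0.72]],[[0.0045,0.0103,0],[0,0,-0.9]],[[0.0055,0.0123,0],[0,0,-1.07]],[[0.0066,0.0143,0],[0,0,-1.25]],[[0.0077,0.0163,0],[0,0,-1.43]],[[0.0077,0.0163,0],[0,0,-1.43]]])

```text
time_s: 6.05
tcp_pos: [0.472, 0.0244, 0.0915]
tcp_rot: [-179.9, -0.0, 148.1]
wrist_force: [-1.8, -4.3, 1.7]
gripper_width: 0.0137
gripper_force: 20.0
```

arm_command(targets=[[[0.0012,0.0019,0],[0,0,-0.18]],[[0.0025,0.0037,0],[0,0,-0.36]],[[0.0025,0.0037,0],[0,0,-0.36]],[[0.0025,0.0037,0],[0,0,-0.36]]])

```text
time_s: 6.45
tcp_pos: [0.4743, 0.0281, 0.0915]
tcp_rot: [-179.9, -0.0, 145.3]
wrist_force: [-1.4, -5.5, 2.4]
gripper_width: 0.0134
gripper_force: 20.0
```

arm_command(targets=[[[0.0005,0.0008,0],[0,0,-0.08]],[[0.001,0.0015,0],[0,0,-0.15]],[[0.001,0.0015,0],[0,0,-0.15]],[[0.001,0.0015,0],[0,0,-0.15]]])

```text
time_s: 6.85
tcp_pos: [0.4752, 0.0294, 0.0914]
tcp_rot: [-179.9, -0.0, 144.1]
wrist_force: [-1.7, -5.7, 2.6]
gripper_width: 0.0135
gripper_force: 20.0
```

arm_command(targets=[[[0.0005,0.0008,0],[0,0,-0.08]],[[0.001,0.0015,0],[0,0,-0.15]],[[0.001,0.0015,0],[0,0,-0.15]],[[0.001,0.0015,0],[0,0,-0.15]]])

```text
time_s: 7.25
tcp_pos: [0.4755, 0.0298, 0.0914]
tcp_rot: [-179.8, -0.0, 142.8]
wrist_force: [-3.4, -7.8, 4.7]
gripper_width: 0.0134
gripper_force: 20.0
```

arm_command(targets=[[[0.0005,0.0008,0],[0,0,-0.08]],[[0.001,0.0015,0],[0,0,-0.15]],[[0.001,0.0015,0],[0,0,-0.15]],[[0.001,0.0015,0],[0,0,-0.15]]])

```text
time_s: 7.65
tcp_pos: [0.4758, 0.0302, 0.0913]
tcp_rot: [-179.6, -0.1, 141.6]
wrist_force: [-6.6, -9.7, 6.9]
gripper_width: 0.0132
gripper_force: 20.0
```

Force climbs from 6 to 12 N with almost no travel, at a ≈ -0.45 (expected -0.443 at the rear stop), so the slide is on its stop. Now closing, quickly through the play and then creeping.

arm_command(targets=[[[-0.0055,-0.0082,0],[0,0,0.81]],[[-0.0097,-0.0162,0],[0,0,1.52]],[[-0.0132,-0.0245,0],[0,0,2.24]],[[-0.0146,-0.0287,0],[0,0,2.6]],[[-0.0158,-0.0331,0],[0,0,2.96]],[[-0.0168,-0.0375,0],[0,0,3.31]],[[-0.0176,-0.0419,0],[0,0,3.67]],[[-0.0181,-0.0464,0],[0,0,4.03]],[[-0.0184,-0.0509,0],[0,0,4.39]],[[-0.0185,-0.0554,0],[0,0,4.75]],[[-0.0184,-0.0599,0],[0,0,5.1]],[[-0.0184,-0.0599,0],[0,0,5.1]]])

```text
time_s: 8.85
tcp_pos: [0.4592, -0.0238, 0.0915]
tcp_rot: [179.8, -0.0, -177.4]
wrist_force: [-0.4, 4.1, -0.3]
gripper_width: 0.0133
gripper_force: 20.0
```

arm_command(targets=[[[0.0002,-0.0022,0],[0,0,0.18]],[[0.0004,-0.0044,0],[0,0,0.36]],[[0.0004,-0.0044,0],[0,0,0.36]]])

```text
time_s: 9.15
tcp_pos: [0.4595, -0.0284, 0.0915]
tcp_rot: [179.8, -0.0, -174.6]
wrist_force: [-1.2, 5.5, 1.3]
gripper_width: 0.0131
gripper_force: 20.0
```

```bash
python3 - <<'E'
from h import *
c=cam('top'); a=cv2.cvtColor(c['pixels'],cv2.COLOR_RGB2BGR)[155:225,180:310]; cv2.imwrite('pics/t2.png',cv2.resize(a,None,fx=6,fy=6,interpolation=cv2.INTER_CUBIC)); o=arm.get_obs(); print(o['tcp_pos'],o['tcp_rot'],o['wrist_force'])
for y in (.008,.015,.022): print(y,(proj(c,[*f2w(0,y),.048])[0]-[180,155])*6)
E
```

```text
[ 0.45946578 -0.02836913  0.09153038] [ 1.79829431e+02 -3.41798187e-02 -1.74604255e+02] [-1.9593342   4.95402923  1.37022194]
0.008 [356.25795195 168.09295821]
0.015 [340.9601614  166.00526251]
0.022 [325.65991424 163.91703611]
```

View pics/t2.png

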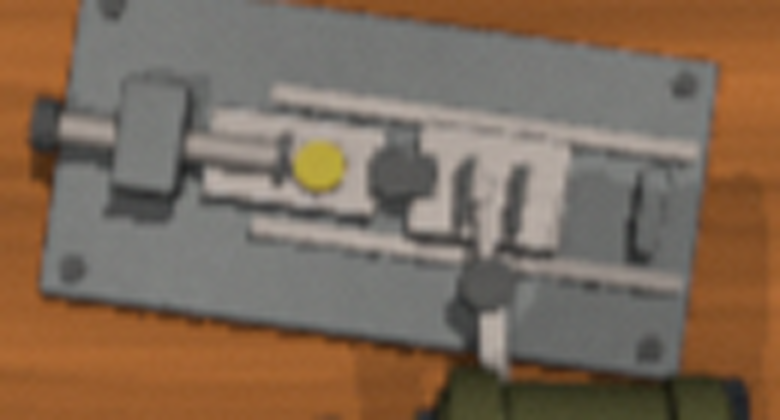

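The picture shows the nose edge at about x=370, the blank spanning 292-344 and the anvil face at about 290. That puts the pinch near slide 14-15 mm, so a ≈ 0.45. I'll approach slowly and then creep in small steps while watching the force.

arm_command(targets=[[[0.0003,-0.0022,0],[0,0,0.18]],[[0.0006,-0.0045,0],[0,0,0.36]],[[0.001,-0.0067,0],[0,0,0.54]],[[0.0014,-0.0089,0],[0,0,0.72]],[[0.0014,-0.0089,0],[0,0,0.72]],[[0.0014,-0.0089,0],[0,0,0.72]]])

```text
time_s: 9.8
tcp_pos: [0.4606, -0.0376, 0.0915]
tcp_rot: [179.8, -0.1, -168.9]
wrist_force: [-2.4, 4.9, 1.4]
gripper_width: 0.0135
gripper_force: 20.0
```

arm_command(targets=[[[0.0002,-0.0009,0],[0,0,0.07]],[[0.0004,-0.0018,0],[0,0,0.14]],[[0.0004,-0.0018,0],[0,0,0.14]],[[0.0004,-0.0018,0],[0,0,0.14]]])

```text
time_s: 10.2
tcp_pos: [0.4609, -0.0391, 0.0915]
tcp_rot: [179.8, -0.1, -167.7]
wrist_force: [-3.1, 4.3, 2.5]
gripper_width: 0.0132
gripper_force: 20.0
```

```bash
cat > st.py <<'E'
from h import *
o=arm.get_obs(); p=o['tcp_pos'][:2]-f2w(-.045,-.055); a=np.arctan2(p[1],p[0])-YAW-np.pi; a=(a+np.pi)%(2*np.pi)-np.pi
f=o['wrist_force']; t=np.array([np.sin(a+YAW),-np.cos(a+YAW)])
print('t',o['time_s'],'a',a.round(4),'r',np.linalg.norm(p).round(4),'slide',(.042*np.sin(a)-.004).round(4),'Ftan',(-f[:2]@t).round(2),'F',f.round(2))
E
python3 st.py
```

```text
t 10.2 a 0.3536 r 0.0901 slide 0.0105 Ftan 4.88 F [-3.09  4.34  2.52]
```

arm_command(targets=[[[0.0001,-0.0005,0],[0,0,0.04]],[[0.0003,-0.001,0],[0,0,0.08]],[[0.0003,-0.001,0],[0,0,0.08]]])

```text
time_s: 10.5
tcp_pos: [0.4611, -0.04, 0.0915]
tcp_rot: [179.8, -0.1, -167.1]
wrist_force: [-3.0, 5.0, 3.6]
gripper_width: 0.0134
gripper_force: 20.0
```

arm_command(targets=[[[0.0001,-0.0005,0],[0,0,0.04]],[[0.0003,-0.001,0],[0,0,0.08]],[[0.0003,-0.001,0],[0,0,0.08]]])

```text
time_s: 10.8
tcp_pos: [0.4613, -0.041, 0.0915]
tcp_rot: [179.8, -0.1, -166.4]
wrist_force: [-3.9, 5.3, 3.0]
gripper_width: 0.0134
gripper_force: 20.0
```

```bash
python3 st.py
```

```text
t 10.8 a 0.3754 r 0.0901 slide 0.0114 Ftan 6.08 F [-3.93  5.32  3.  ]
```

arm_command(targets=[[[0.0001,-0.0005,0],[0,0,0.04]],[[0.0002,-0.001,0],[0,0,0.08]],[[0.0002,-0.001,0],[0,0,0.08]]])

```text
time_s: 11.1
tcp_pos: [0.4615, -0.0421, 0.0915]
tcp_rot: [179.8, -0.1, -165.8]
wrist_force: [-4.0, 5.1, 3.6]
gripper_width: 0.0132
gripper_force: 20.0
```

```bash
python3 st.py
```

```text
t 11.1 a 0.3871 r 0.0902 slide 0.0119 Ftan 5.89 F [-4.04  5.07  3.62]
```

arm_command(targets=[[[0.0001,-0.0004,0],[0,0,0.03]],[[0.0002,-0.0007,0],[0,0,0.06]],[[0.0002,-0.0007,0],[0,0,0.06]]])

```text
time_s: 11.4
tcp_pos: [0.4617, -0.0427, 0.0915]
tcp_rot: [179.8, -0.1, -165.3]
wrist_force: [-3.6, 5.2, 1.9]
gripper_width: 0.0132
gripper_force: 20.0
```

```bash
python3 st.py
```

```text
t 11.4 a 0.3947 r 0.0902 slide 0.0121 Ftan 5.9 F [-3.57  5.18  1.9 ]
```

arm_command(targets=[[[0.0001,-0.0004,0],[0,0,0.03]],[[0.0002,-0.0007,0],[0,0,0.06]],[[0.0002,-0.0007,0],[0,0,0.06]]])

```text
time_s: 11.7
tcp_pos: [0.4618, -0.0435, 0.0914]
tcp_rot: [179.8, -0.1, -164.8]
wrist_force: [-3.3, 4.9, 3.9]
gripper_width: 0.0134
gripper_force: 20.0
```

```bash
python3 st.py
```

```text
t 11.7 a 0.4031 r 0.0902 slide 0.0125 Ftan 5.56 F [-3.32  4.87  3.91]
```

arm_command(targets=[[[0.0001,-0.0004,0],[0,0,0.03]],[[0.0002,-0.0007,0],[0,0,0.06]],[[0.0002,-0.0007,0],[0,0,0.06]]])

```text
time_s: 12.0
tcp_pos: [0.462, -0.0441, 0.0915]
tcp_rot: [179.8, -0.1, -164.4]
wrist_force: [-4.0, 5.5, 3.5]
gripper_width: 0.0134
gripper_force: 20.0
```

```bash
python3 st.py
```

```text
t 12.0 a 0.4107 r 0.0902 slide 0.0128 Ftan 6.37 F [-3.96  5.52  3.48]
```

```bash
sed -i "s/^f=o\['wrist_force'\];/fs=[]\nfor i in range(5):\n    arm.capture('top'); fs.append(arm.get_obs()['wrist_force'])\nf=np.mean(fs,0);/" st.py; python3 st.py
```

```text
t 12.0 a 0.4107 r 0.0902 slide 0.0128 Ftan 5.7 F [-3.44  4.97  3.02]
```

arm_command(targets=[[[0.0001,-0.0004,0],[0,0,0.03]],[[0.0002,-0.0007,0],[0,0,0.06]],[[0.0002,-0.0007,0],[0,0,0.06]]])

```text
time_s: 12.55
tcp_pos: [0.4622, -0.0449, 0.0914]
tcp_rot: [179.8, -0.1, -163.9]
wrist_force: [-4.3, 5.5, 3.4]
gripper_width: 0.013
gripper_force: 20.0
```

```bash
python3 st.py
```

```text
t 12.55 a 0.4192 r 0.0902 slide 0.0131 Ftan 6.08 F [-3.97  5.2   3.68]
```

arm_command(targets=[[[0.0001,-0.0004,0],[0,0,0.03]],[[0.0002,-0.0007,0],[0,0,0.06]],[[0.0002,-0.0007,0],[0,0,0.06]]])

```text
time_s: 13.1
tcp_pos: [0.4623, -0.0456, 0.0914]
tcp_rot: [179.8, -0.1, -163.4]
wrist_force: [-3.5, 5.6, 4.2]
gripper_width: 0.0132
gripper_force: 20.0
```

```bash
python3 st.py
```

```text
t 13.1 a 0.4275 r 0.0903 slide 0.0134 Ftan 5.6 F [-3.4   4.84  3.44]
```

arm_command(targets=[[[0.0001,-0.0004,0],[0,0,0.03]],[[0.0002,-0.0007,0],[0,0,0.06]],[[0.0002,-0.0007,0],[0,0,0.06]]])

```text
time_s: 13.65
tcp_pos: [0.4626, -0.0463, 0.0914]
tcp_rot: [179.8, -0.1, -162.9]
wrist_force: [-3.7, 5.2, 3.2]
gripper_width: 0.0133
gripper_force: 20.0
```

```bash
python3 st.py
```

```text
t 13.65 a 0.4356 r 0.0903 slide 0.0137 Ftan 6.48 F [-3.94  5.59  3.88]
```

arm_command(targets=[[[0.0001,-0.0004,0],[0,0,0.03]],[[0.0002,-0.0007,0],[0,0,0.06]],[[0.0002,-0.0007,0],[0,0,0.06]]])

```text
time_s: 14.2
tcp_pos: [0.4627, -0.047, 0.0914]
tcp_rot: [179.8, -0.1, -162.4]
wrist_force: [-3.3, 5.5, 4.1]
gripper_width: 0.0135
gripper_force: 20.0
```

```bash
python3 st.py
```

```text
t 14.2 a 0.4436 r 0.0903 slide 0.014 Ftan 5.64 F [-3.72  4.76  3.52]
```

```bash
python3 - <<'E'
from h import *
c=cam('top'); a=cv2.cvtColor(c['pixels'],cv2.COLOR_RGB2BGR)[155:215,210:290]; cv2.imwrite('pics/t3.png',cv2.resize(a,None,fx=9,fy=9,interpolation=cv2.INTER_CUBIC))
E
```

```text
(no output)
```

View pics/t3.png

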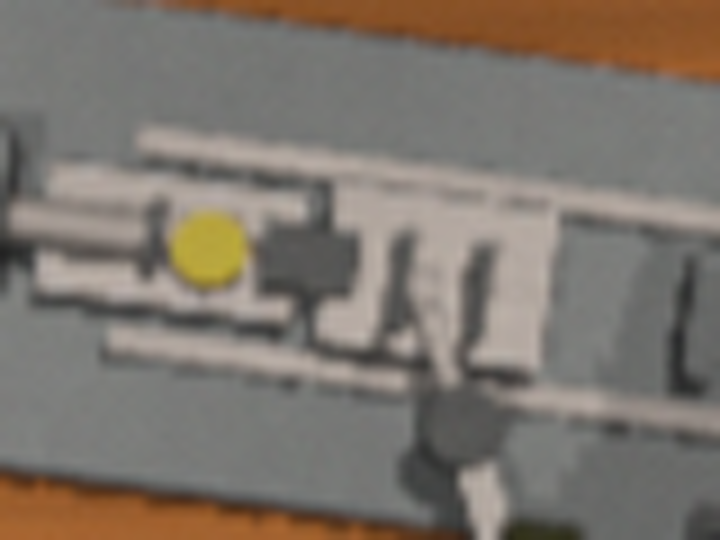

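Gap between nose (x≈258) and blank (248) is about 3 mm, and blank (168) to anvil (≈164) about 1 mm. Contact is still some 4 mm of slide away.

arm_command(targets=[[[0.0002,-0.0007,0],[0,0,0.06]],[[0.0004,-0.0013,0],[0,0,0.12]],[[0.0006,-0.002,0],[0,0,0.18]],[[0.0009,-0.0027,0],[0,0,0.23]],[[0.0011,-0.0033,0],[0,0,0.28]],[[0.0013,-0.0038,0],[0,0,0.32]],[[0.0013,-0.0038,0],[0,0,0.32]]])

```text
time_s: 15.2
tcp_pos: [0.464, -0.0509, 0.0914]
tcp_rot: [179.8, -0.1, -159.9]
wrist_force: [-4.7, 5.1, 3.2]
gripper_width: 0.0136
gripper_force: 20.0
```

```bash
python3 st.py
```

```text
t 15.2 a 0.4887 r 0.0904 slide 0.0157 Ftan 5.96 F [-4.18  4.83  4.12]
```

arm_command(targets=[[[0.0001,-0.0004,0],[0,0,0.03]],[[0.0003,-0.0007,0],[0,0,0.06]],[[0.0003,-0.0007,0],[0,0,0.06]]])

```text
time_s: 15.75
tcp_pos: [0.4642, -0.0516, 0.0914]
tcp_rot: [179.8, -0.1, -159.4]
wrist_force: [-3.8, 5.4, 4.1]
gripper_width: 0.0133
gripper_force: 20.0
```

```bash
python3 st.py
```

```text
t 15.75 a 0.4974 r 0.0904 slide 0.016 Ftan 5.67 F [-4.13  4.52  4.22]
```

arm_command(targets=[[[0.0001,-0.0004,0],[0,0,0.03]],[[0.0003,-0.0007,0],[0,0,0.06]],[[0.0003,-0.0007,0],[0,0,0.06]]])

```text
time_s: 16.3
tcp_pos: [0.4645, -0.0524, 0.0914]
tcp_rot: [179.8, -0.1, -158.9]
wrist_force: [-4.6, 5.0, 4.4]
gripper_width: 0.0133
gripper_force: 20.0
```

```bash
python3 st.py
```

```text
t 16.3 a 0.5059 r 0.0904 slide 0.0164 Ftan 5.65 F [-4.63  4.29  4.37]
```

arm_command(targets=[[[0.0001,-0.0004,0],[0,0,0.03]],[[0.0003,-0.0007,0],[0,0,0.06]],[[0.0003,-0.0007,0],[0,0,0.06]]])

```text
time_s: 16.85
tcp_pos: [0.4647, -0.0531, 0.0914]
tcp_rot: [179.8, -0.1, -158.4]
wrist_force: [-4.0, 4.4, 4.6]
gripper_width: 0.013
gripper_force: 20.0
```

```bash
python3 st.py
```

```text
t 16.85 a 0.5143 r 0.0904 slide 0.0167 Ftan 5.7 F [-4.41  4.41  4.27]
```

arm_command(targets=[[[0.0001,-0.0003,0],[0,0,0.02]],[[0.0002,-0.0005,0],[0,0,0.04]],[[0.0002,-0.0005,0],[0,0,0.04]]])

```text
time_s: 17.4
tcp_pos: [0.4649, -0.0536, 0.0914]
tcp_rot: [179.8, -0.1, -158.1]
wrist_force: [-3.9, 5.4, 4.3]
gripper_width: 0.0133
gripper_force: 20.0
```

```bash
python3 st.py
```

```text
t 17.4 a 0.5199 r 0.0904 slide 0.0169 Ftan 5.58 F [-4.23  4.33  3.89]
```

arm_command(targets=[[[0.0001,-0.0003,0],[0,0,0.02]],[[0.0002,-0.0005,0],[0,0,0.04]],[[0.0002,-0.0005,0],[0,0,0.04]]])

```text
time_s: 17.95
tcp_pos: [0.465, -0.054, 0.0914]
tcp_rot: [179.8, -0.1, -157.8]
wrist_force: [-4.9, 4.6, 4.7]
gripper_width: 0.0134
gripper_force: 20.0
```

```bash
python3 st.py
```

```text
t 17.95 a 0.5249 r 0.0904 slide 0.017 Ftan 6.33 F [-4.81  4.9   4.86]
```

arm_command(targets=[[[0.0001,-0.0003,0],[0,0,0.02]],[[0.0002,-0.0005,0],[0,0,0.04]],[[0.0002,-0.0005,0],[0,0,0.04]]])

```text
time_s: 18.5
tcp_pos: [0.4653, -0.0545, 0.0914]
tcp_rot: [179.8, -0.1, -157.5]
wrist_force: [-4.4, 5.4, 4.2]
gripper_width: 0.0134
gripper_force: 20.0
```

```bash
python3 st.py
```

```text
t 18.5 a 0.5311 r 0.0904 slide 0.0173 Ftan 5.71 F [-4.71  4.24  4.31]
```

arm_command(targets=[[[0.0001,-0.0003,0],[0,0,0.02]],[[0.0002,-0.0005,0],[0,0,0.04]],[[0.0002,-0.0005,0],[0,0,0.04]]])

```text
time_s: 19.05
tcp_pos: [0.4655, -0.055, 0.0914]
tcp_rot: [179.8, -0.1, -157.2]
wrist_force: [-4.6, 4.6, 5.3]
gripper_width: 0.0136
gripper_force: 20.0
```

```bash
python3 st.py
```

```text
t 19.05 a 0.5372 r 0.0904 slide 0.0175 Ftan 6.06 F [-4.75  4.59  4.69]
```

arm_command(targets=[[[0.0001,-0.0003,0],[0,0,0.02]],[[0.0002,-0.0005,0],[0,0,0.04]],[[0.0002,-0.0005,0],[0,0,0.04]]])

```text
time_s: 19.6
tcp_pos: [0.4657, -0.0555, 0.0914]
tcp_rot: [179.8, -0.1, -156.8]
wrist_force: [-5.4, 3.6, 4.9]
gripper_width: 0.0132
gripper_force: 20.0
```

```bash
python3 st.py
```

```text
t 19.6 a 0.5433 r 0.0904 slide 0.0177 Ftan 5.92 F [-4.81  4.4   4.71]
```

arm_command(targets=[[[0.0001,-0.0003,0],[0,0,0.02]],[[0.0002,-0.0005,0],[0,0,0.04]],[[0.0002,-0.0005,0],[0,0,0.04]]])

```text
time_s: 20.15
tcp_pos: [0.4658, -0.056, 0.0914]
tcp_rot: [179.8, -0.1, -156.5]
wrist_force: [-4.3, 4.1, 3.9]
gripper_width: 0.0134
gripper_force: 20.0
```

```bash
python3 st.py; python3 - <<'E'
from h import *
c=cam('top'); a=cv2.cvtColor(c['pixels'],cv2.COLOR_RGB2BGR)[165:205,215:265]; cv2.imwrite('pics/t4.png',cv2.resize(a,None,fx=14,fy=14,interpolation=cv2.INTER_CUBIC))
E
```

```text
t 20.15 a 0.549 r 0.0905 slide 0.0179 Ftan 6.31 F [-4.69  4.86  4.91]
```

View pics/t4.png

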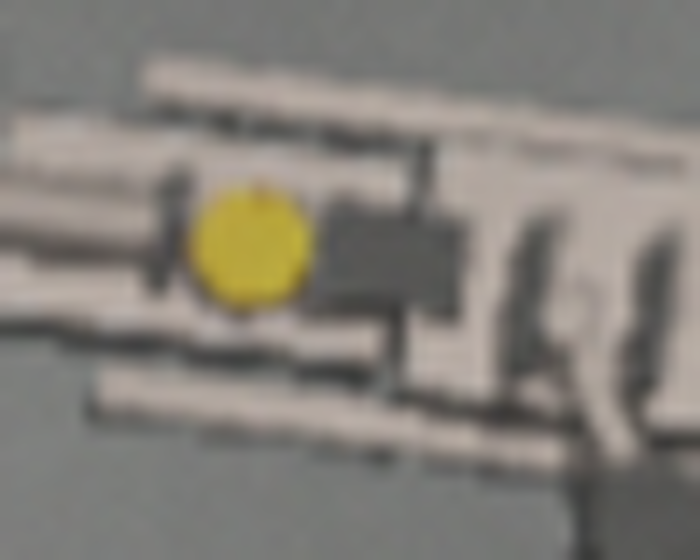

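The nose (≈313) is now against the blank, and the blank's left edge (188) is about 1 mm from the anvil face (≈183). Continuing in single small steps.

arm_command(targets=[[[0.0001,-0.0003,0],[0,0,0.02]],[[0.0002,-0.0005,0],[0,0,0.04]],[[0.0002,-0.0005,0],[0,0,0.04]]])

```text
time_s: 20.75
tcp_pos: [0.466, -0.0565, 0.0914]
tcp_rot: [179.8, -0.1, -156.2]
wrist_force: [-5.2, 5.4, 4.6]
gripper_width: 0.0133
gripper_force: 20.0
```

```bash
python3 st.py
```

```text
t 20.75 a 0.5551 r 0.0905 slide 0.0181 Ftan 6.4 F [-4.85  4.86  4.37]
```

arm_command(targets=[[[0.0001,-0.0003,0],[0,0,0.02]],[[0.0002,-0.0005,0],[0,0,0.04]],[[0.0002,-0.0005,0],[0,0,0.04]]])

```text
time_s: 21.3
tcp_pos: [0.4663, -0.057, 0.0914]
tcp_rot: [179.8, -0.1, -155.9]
wrist_force: [-5.2, 3.9, 5.0]
gripper_width: 0.0133
gripper_force: 20.0
```

```bash
python3 st.py
```

```text
t 21.3 a 0.5611 r 0.0905 slide 0.0183 Ftan 5.99 F [-4.73  4.45  4.55]
```

arm_command(targets=[[[0.0001,-0.0003,0],[0,0,0.02]],[[0.0002,-0.0005,0],[0,0,0.04]],[[0.0002,-0.0005,0],[0,0,0.04]]])

```text
time_s: 21.85
tcp_pos: [0.4665, -0.0575, 0.0914]
tcp_rot: [179.8, -0.1, -155.6]
wrist_force: [-4.7, 4.0, 4.2]
gripper_width: 0.0135
gripper_force: 20.0
```

```bash
python3 st.py
```

```text
t 21.85 a 0.5671 r 0.0905 slide 0.0186 Ftan 6.21 F [-4.38  4.84  4.66]
```

arm_command(targets=[[[0.0001,-0.0003,0],[0,0,0.02]],[[0.0002,-0.0005,0],[0,0,0.04]],[[0.0002,-0.0005,0],[0,0,0.04]]])

```text
time_s: 22.4
tcp_pos: [0.4667, -0.0581, 0.0914]
tcp_rot: [179.8, -0.1, -155.2]
wrist_force: [-4.6, 4.8, 4.7]
gripper_width: 0.0132
gripper_force: 20.0
```

```bash
python3 st.py
```

```text
t 22.4 a 0.5735 r 0.0905 slide 0.0188 Ftan 5.97 F [-4.51  4.5   4.77]
```

arm_command(targets=[[[0.0001,-0.0003,0],[0,0,0.02]],[[0.0002,-0.0005,0],[0,0,0.04]],[[0.0002,-0.0005,0],[0,0,0.04]]])

```text
time_s: 22.95
tcp_pos: [0.4669, -0.0586, 0.0914]
tcp_rot: [179.8, -0.1, -154.9]
wrist_force: [-4.4, 4.9, 4.1]
gripper_width: 0.0136
gripper_force: 20.0
```

```bash
python3 st.py
```

```text
t 22.95 a 0.5793 r 0.0906 slide 0.019 Ftan 6.1 F [-4.91  4.45  4.55]
```

arm_command(targets=[[[0.0001,-0.0003,0],[0,0,0.02]],[[0.0002,-0.0005,0],[0,0,0.04]],[[0.0002,-0.0005,0],[0,0,0.04]]])

```text
time_s: 23.5
tcp_pos: [0.4671, -0.0591, 0.0914]
tcp_rot: [179.8, -0.1, -154.6]
wrist_force: [-4.2, 4.7, 4.3]
gripper_width: 0.0136
gripper_force: 20.0
```

```bash
python3 st.py
```

```text
t 23.5 a 0.5856 r 0.0906 slide 0.0192 Ftan 6.18 F [-4.69  4.62  4.38]
```

arm_command(targets=[[[0.0001,-0.0003,0],[0,0,0.02]],[[0.0002,-0.0005,0],[0,0,0.04]],[[0.0002,-0.0005,0],[0,0,0.04]]])

```text
time_s: 24.05
tcp_pos: [0.4673, -0.0595, 0.0914]
tcp_rot: [179.8, -0.1, -154.3]
wrist_force: [-4.3, 5.0, 4.6]
gripper_width: 0.0134
gripper_force: 20.0
```

```bash
python3 st.py
```

```text
t 24.05 a 0.591 r 0.0906 slide 0.0194 Ftan 5.79 F [-4.62  4.21  4.43]
```

arm_command(targets=[[[0.0001,-0.0003,0],[0,0,0.02]],[[0.0002,-0.0005,0],[0,0,0.04]],[[0.0002,-0.0005,0],[0,0,0.04]]])

```text
time_s: 24.6
tcp_pos: [0.4676, -0.06, 0.0914]
tcp_rot: [179.8, -0.1, -154.0]
wrist_force: [-4.6, 4.2, 4.4]
gripper_width: 0.0132
gripper_force: 20.0
```

```bash
python3 st.py
```

```text
t 24.6 a 0.5968 r 0.0906 slide 0.0196 Ftan 5.91 F [-4.78  4.24  4.58]
```

```bash
cat >> st.py <<'E'
m=[]
for i in range(2):
    c=cam('top'); h=cv2.cvtColor(c['pixels'],cv2.COLOR_RGB2HSV)[165:205,215:265].astype(int)
    w=np.clip(h[...,1]-90,0,None)*((h[...,0]>20)&(h[...,0]<40)); y,x=np.mgrid[165:205,215:265]; q=onz(c,((w*x).sum()/w.sum(),(w*y).sum()/w.sum()),.046)[:2]-C
    m.append(-np.sin(YAW)*q[0]+np.cos(YAW)*q[1])
print('blank y',np.mean(m).round(5),'pinch-if-touching slide',(np.mean(m)-.012).round(5))
E
python3 st.py
```

```text
t 24.85 a 0.5971 r 0.0906 slide 0.0196 Ftan 6.14 F [-4.84  4.48  4.63]
blank y 0.02853 pinch-if-touching slide 0.01653
```

arm_command(targets=[[[0.0001,-0.0003,0],[0,0,0.02]],[[0.0002,-0.0005,0],[0,0,0.04]],[[0.0002,-0.0005,0],[0,0,0.04]]])

```text
time_s: 25.5
tcp_pos: [0.4678, -0.0605, 0.0914]
tcp_rot: [179.8, -0.1, -153.6]
wrist_force: [-5.3, 4.8, 4.4]
gripper_width: 0.0135
gripper_force: 20.0
```

```bash
python3 st.py
```

```text
t 25.5 a 0.6033 r 0.0906 slide 0.0198 Ftan 6.23 F [-4.42  4.77  4.38]
blank y 0.02873 pinch-if-touching slide 0.01673
```

arm_command(targets=[[[0.0001,-0.0003,0],[0,0,0.02]],[[0.0002,-0.0005,0],[0,0,0.04]],[[0.0002,-0.0005,0],[0,0,0.04]]])

```text
time_s: 26.15
tcp_pos: [0.4679, -0.0609, 0.0914]
tcp_rot: [179.8, -0.1, -153.3]
wrist_force: [-5.0, 5.4, 3.7]
gripper_width: 0.0133
gripper_force: 20.0
```

```bash
python3 st.py
```

```text
t 26.15 a 0.6076 r 0.0906 slide 0.02 Ftan 6.7 F [-4.61  5.19  4.35]
blank y 0.02895 pinch-if-touching slide 0.01695
```

arm_command(targets=[[[0.0001,-0.0003,0],[0,0,0.02]],[[0.0002,-0.0005,0],[0,0,0.04]],[[0.0002,-0.0005,0],[0,0,0.04]]])

```text
time_s: 26.8
tcp_pos: [0.4681, -0.0611, 0.0914]
tcp_rot: [179.7, -0.1, -153.0]
wrist_force: [-5.0, 5.1, 4.5]
gripper_width: 0.0135
gripper_force: 20.0
```

```bash
python3 st.py
```

```text
t 26.8 a 0.6107 r 0.0906 slide 0.0201 Ftan 7.07 F [-4.7   5.55  4.95]
blank y 0.02895 pinch-if-touching slide 0.01695
```

The blank has stopped and the force is rising, so this is contact.

arm_command(targets=[[[0.0001,-0.0003,0],[0,0,0.02]],[[0.0002,-0.0005,0],[0,0,0.04]],[[0.0002,-0.0005,0],[0,0,0.04]]])

```text
time_s: 27.45
tcp_pos: [0.4682, -0.0614, 0.0914]
tcp_rot: [179.7, -0.1, -152.7]
wrist_force: [-5.0, 5.6, 5.2]
gripper_width: 0.0135
gripper_force: 20.0
```

```bash
python3 st.py
```

```text
t 27.45 a 0.6135 r 0.0906 slide 0.0202 Ftan 7.24 F [-4.24  5.97  4.51]
blank y 0.02901 pinch-if-touching slide 0.01701
```

arm_command(targets=[[[0.0001,-0.0003,0],[0,0,0.02]],[[0.0002,-0.0005,0],[0,0,0.04]],[[0.0002,-0.0005,0],[0,0,0.04]]])

```text
time_s: 28.1
tcp_pos: [0.4683, -0.0615, 0.0914]
tcp_rot: [179.7, -0.1, -152.3]
wrist_force: [-5.3, 7.0, 5.2]
gripper_width: 0.0135
gripper_force: 20.0
```

```bash
python3 st.py
```

```text
t 28.1 a 0.6154 r 0.0906 slide 0.0202 Ftan 8.08 F [-5.32  6.36  5.44]
blank y 0.029 pinch-if-touching slide 0.017
```

arm_command(targets=[[[0.0001,-0.0003,0],[0,0,0.02]],[[0.0002,-0.0005,0],[0,0,0.04]],[[0.0002,-0.0005,0],[0,0,0.04]]])

```text
time_s: 28.75
tcp_pos: [0.4683, -0.0618, 0.0913]
tcp_rot: [179.7, -0.1, -152.0]
wrist_force: [-5.6, 7.3, 6.6]
gripper_width: 0.0131
gripper_force: 20.0
```

```bash
python3 st.py
```

```text
t 28.75 a 0.6186 r 0.0907 slide 0.0204 Ftan 9.07 F [-5.72  7.26  5.47]
blank y 0.02898 pinch-if-touching slide 0.01698
```

arm_command(targets=[[[0.0001,-0.0003,0],[0,0,0.02]],[[0.0001,-0.0003,0],[0,0,0.02]],[[0.0001,-0.0003,0],[0,0,0.02]]])

```text
time_s: 29.4
tcp_pos: [0.4684, -0.0619, 0.0913]
tcp_rot: [179.6, -0.1, -151.8]
wrist_force: [-5.6, 8.3, 4.7]
gripper_width: 0.0134
gripper_force: 20.0
```

```bash
python3 st.py
```

```text
t 29.4 a 0.6199 r 0.0907 slide 0.0204 Ftan 9.37 F [-5.78  7.57  5.55]
blank y 0.02897 pinch-if-touching slide 0.01697
```

Tangential force is 9.4 N against about 6.1 N running free, which gives a pinch of about 7–8 N. Before opening I'll relax part of the arm's elastic push, still pushing in the closing direction, so the fingers don't spring.

arm_command(targets=[[[-0.0002,0.0005,0],[0,0,0]],[[-0.0004,0.0009,0],[0,0,0]],[[-0.0006,0.0013,0],[0,0,0]],[[-0.0006,0.0013,0],[0,0,0]]])

```text
time_s: 30.15
tcp_pos: [0.4683, -0.0616, 0.0914]
tcp_rot: [179.7, -0.1, -151.9]
wrist_force: [-4.7, 5.2, 3.8]
gripper_width: 0.0131
gripper_force: 20.0
```

```bash
python3 st.py
```

```text
t 30.15 a 0.6167 r 0.0907 slide 0.0203 Ftan 7.11 F [-4.86  5.5   4.37]
blank y 0.02896 pinch-if-touching slide 0.01696
```

arm_command(targets=[[[0,0,0],[0,0,0]],[[0,0,0],[0,0,0]],[[0,0,0],[0,0,0]],[[0,0,0],[0,0,0]],[[0,0,0],[0,0,0]],[[0,0,0],[0,0,0]]], hand=0.05)

```text
time_s: 31.1
tcp_pos: [0.4696, -0.0643, 0.0916]
tcp_rot: [-180.0, 0.0, -151.9]
wrist_force: [-0.4, -0.6, 0.7]
gripper_width: 0.0481
gripper_force: 0.0
```

```bash
python3 st.py
```

```text
t 31.1 a 0.6499 r 0.0908 slide 0.0214 Ftan 0.05 F [ 0.13  0.13 -0.06]
blank y 0.02897 pinch-if-touching slide 0.01697
```

Released and contact-free. Lifting clear.

arm_command(targets=[[[0,0,0.01],[0,0,0]],[[0,0,0.03],[0,0,0]],[[0,0,0.06],[0,0,0]],[[0,0,0.1],[0,0,0]],[[0,0,0.14],[0,0,0]],[[-0.005,-0.04,0.14],[0,0,0]],[[-0.01,-0.08,0.14],[0,0,0]],[[-0.01,-0.12,0.14],[0,0,0]],[[-0.01,-0.16,0.14],[0,0,0]],[[-0.01,-0.16,0.14],[0,0,0]],[[-0.01,-0.16,0.14],[0,0,0]],[[-0.01,-0.16,0.14],[0,0,0]]])

```text
time_s: 32.65
tcp_pos: [0.4598, -0.2228, 0.2317]
tcp_rot: [180.0, 0.0, -151.8]
wrist_force: [0.2, 0.3, -0.6]
gripper_width: 0.0501
gripper_force: 0.0
```

```bash
python3 - <<'E'
from h import *
c=cam('top'); a=cv2.cvtColor(c['pixels'],cv2.COLOR_RGB2BGR)[160:250,215:295]; cv2.imwrite('pics/t5.png',cv2.resize(a,None,fx=6.6,fy=6.6,interpolation=cv2.INTER_CUBIC))
E
python3 st.py
```

```text
Traceback (most recent call last):
  File "st.py", line 5, in <module>
    arm.capture('top'); fs.append(arm.get_obs()['wrist_force'])
    ~~~~~~~~~~~^^^^^^^
ValueError: 200 camera calls are used up
```

View pics/t5.png

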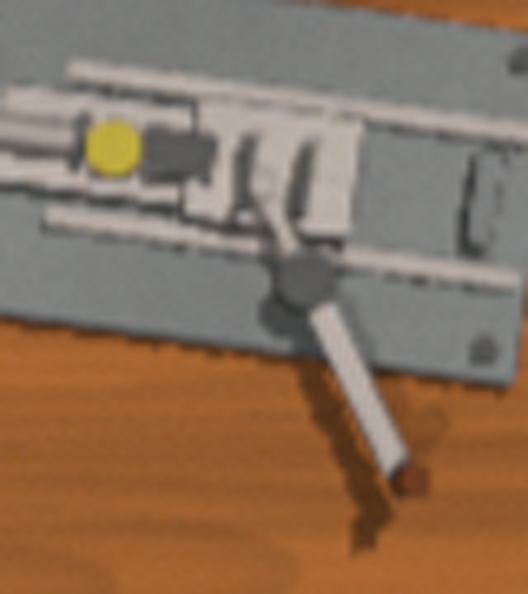

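The blank at (114,148) is between nose (143) and anvil (82). The lever's tip (262,185) rests on the left (+y) fork cheek, and the gripper is clear.

```bash
python3 -c "from bench import arm; print(arm.sign_off())"
```

```text
the job is handed in; nothing more can be done
None
```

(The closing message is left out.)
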